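# Seat a trunnion mirror in its fork mount

### The job

Take the mirror plate with the axle out of the wooden storage rack and lower the axle into the two open slots of the fork mount. The slots' sprung shoes hold the axle back and the two jack-screw seats are trimmed to their own heights, so press by feel, gently, until each end bears on its own seat. Leave the mirror standing upright and let go; leave the other things on the bench alone.

Things in the scene. Friction and masses are not known exactly. Their poses are not given: they have to be found in the camera images.
- mirror: The mirror: black upright plate 16 thick (its x), 80 wide (y), 76 high (z), round glass in the middle, a steel axle stub out of each side and a rubber-faced grip lug 26 wide, 16 thick, 21 high on top (its top 97 above the origin). About 0.3 kg. Origin: centre of the plate's underside; y along the axle, z up. Starts upright in one groove of the rack. Either face may look forward.
- mirror_axis (a point): Middle of the axle, 38 mm above the plate's underside; y along the axle. Each way out along y: plate to 40, steel collar (16 dia) to 50, bare pin (10 dia) to 70, knurled aluminium end knob (20 dia) to 94 mm.
- fork: Fork mount, fixed: black disc base, post, 132 mm crossbar along y (top 101 above the bench) and two upright arms, 12 thick, at y -60 and +60, tops at 172. Each arm has an open-topped slot 12 wide along x, widening to 20 at the top, with a brass seat at the bottom. Origin: centre of the base on the bench, z up.
- fork_axis (a point): Where the middle of the axle (point mirror_axis) lies when seated with both seats at mid trim: 150 mm above the bench, midway between the arms (4 mm play each way), 1 mm to the -x side of the slots' middle: a sprung white nylon shoe in each slot's +x wall pushes the pin against the -x wall. Axes as the fork. The shoes catch the pins about 15 mm above this height and drag on them all the way down.
- seat_left: Jack-screw seat in the fork's +y arm: thumbwheel in the arm and a rigid brass anvil, 11 mm, at the slot's bottom. Its trim differs each time, leave it: the anvil's top is anywhere 0 to 9 mm above this origin (fixed in the arm, 140.5 above the bench), not measured, so feel for it. Forcing a pin down past its shoe takes 4 to 11 N per end, more than the weight. More than 20 N on the anvil spoils it.
- seat_right: The same jack-screw seat in the fork's -y arm, with its own trim: the two may differ by up to 9 mm, so the seated axle may slope up to 4.3 degrees. Same origin and limits.
- rack: Wooden storage rack, fixed, 112 (x) x 100 (y) x 24 mm high, with two grooves along y at x -32 and +32, 19 wide, 82 long, floors 8 mm above the bench. The mirror stands in either one. Origin: centre of its underside.
- spare: Spare lens plate without axle or lug, 16 x 60 x 60 mm, in the other groove; leave alone. Origin: centre of its underside.
- lens_stand: Lens on a post and round foot (68 dia), 157 mm tall; leave alone. Origin: centre of the foot's underside.
- eyepiece: Small steel eyepiece, 30 dia, 28 mm high; leave alone. Origin: centre of its underside.
- driver: Screwdriver lying on the bench, 150 mm long along its x; leave alone. Origin: centre of its underside.
Things that resemble listed ones, but are neither listed nor needed, are in the scene too. There is more than one size of the mirror; the one meant has the size given above.

How it is judged:
By the outcome, as a careful person would: the job done as asked, in the order asked, and still so for the second after the job is handed in, with the robot touching nothing.
It also fails if it takes over 70 s, if anything falls off the work surface, if the arm or the gripper's body presses on something with over 40 N, if the wrist force passes 120 N, or if a joint passes its speed limit or range.

### The arm

A 7-joint arm with a two-finger parallel gripper is mounted at the origin on the work surface. World frame = base frame: x ahead of the robot, y to its left, z up, the work surface at z = 0. Lengths are in m, angles in degrees, forces in N, time in s.
With the tool pointing down it reaches from about 0.425 to 0.875 m from the base axis. Payload 8.4 kg.
Tool frame: the origin (TCP) lies midway between the tips of the shut fingers; the grasp point (between the pads) lies 19 mm behind it; z points along the fingers, y is the direction in which the jaws open and shut (so a half turn about z gives the same grasp; the last joint's range is limited). The gripper opens to 85 mm and grips with 20 to 120 N. Pads are 22 mm wide; open, the fingers measure 114 mm over their backs; the gripper's body (76 mm by 85 mm) begins 54 mm behind the grasp point. The pads swing forward as they close: fully open they stand 13 mm farther back than shut.
Start: joints at [60.722, 19.091, 2.286, 83.961, -0.768, 76.965, -3.352], TCP at [0.26, -0.596, 0.231] pointing down, gripper open.
Joint ranges: [-147.57, 147.57], [-21.85, 119.76], [-74.77, 79.35], [14.55, 137.4], [-85.83, 265.84], [4.83, 119.75], [-152.11, 152.11]. Speed limits (degrees/s): [127.2, 127.2, 159.86, 159.86, 180, 180, 180].

### API

Orientations are given as [roll, pitch, yaw] about the fixed x, y, z axes, in that order (R = Rz(yaw) Ry(pitch) Rx(roll)).
In Python, from station import bot, solver, imaging, sensors gives the robot as it stands. The module is installed in compiled form; this text tells all that it offers. Calls block until the motion is done:
- bot.movep(position, orientation): joint-space move of the TCP to a pose.
- bot.line_to(position, rot=None, feed=0.15): straight line of the TCP; rot=None keeps the orientation; feed is the mean speed in m/s.
- bot.movej(angles): joint-space move.
- bot.gripper_to(opening, force=None): opening from 0.0 (shut) to 1.0 (fully open); force is the grip in N (None keeps the last); returns when the fingers have stopped.
- bot.sleep(seconds).
- solver.ik(position, orientation): joint angles nearest the present ones, or None.
- imaging.get_image(name): name is "scene" or "top" or "wrist"; returns a dict with "image" (400x640x3 uint8, red, green, blue), "fovy" (degrees; the focal length in pixels is half the picture's height over the tangent of half this angle, whatever the lens; pixels are square), "cx", "cy" (the principal point, pixels), "dist" ([k1, k2, p1, p2, k3] as OpenCV has them; the pictures are not rectified), "rvec" (rotation vector, rad) and "tvec" (3), from world to camera coordinates, as OpenCV has them; the wrist camera has in their place "mount" (4x4, takes a point from camera to tool coordinates, whose origin is the TCP and whose axes are the flange's). Camera axes: x right, y down, z forward; pixel columns grow to the right and rows downward; lengths in m; the calibration is good to about 2 mm. A picture is of the moment at which its call begins: read the wrist's pose just before it. There is no depth.
A pose or a line that the arm cannot do raises bot.PlanningError and nothing moves.
- bot.close_job(): hands the job in, once; it reports no verdict.
Readings, each from a call of its own:
- sensors.get_clock(): time.
- sensors.get_joint_positions(): joint angles.
- sensors.get_qd(): joint speeds.
- sensors.get_joint_torque(): joint torques, N m.
- sensors.get_position(): TCP position.
- sensors.get_orientation(): TCP orientation.
- sensors.get_wrist_force(): force on the tool from outside, world axes, zero at the start.
- sensors.get_wrist_torque(): the same for the moment, N m.
- sensors.get_opening(): opening from 0.0 (shut) to 1.0 (fully open).
Only numpy, scipy, OpenCV 4.12 (cv2) and the standard library are available. Lean on these libraries where they do the work, as an engineer would, in place of code of your own. Each camera call takes 0.05 s, during which the arm holds its last target.

## Working session

There is one attempt and no reset: what is moved stays moved. The work goes in short steps, each a Python script; the robot and the scene stay as the last script left them, time stands still between calls to the robot, and variables do not carry over. Pictures are saved under pics/ and viewed, and the job is handed in when it is done.

```bash
mkdir -p pics; ls
python3 - <<'E'
from station import bot, solver, imaging, sensors
import cv2
print(sensors.get_clock(), sensors.get_position(), sensors.get_orientation(), sensors.get_wrist_force(), sensors.get_opening())
for n in ["scene","top","wrist"]:
    d=imaging.get_image(n)
    cv2.imwrite(f"pics/{n}0.png",d["image"][:,:,::-1])
    print(n,{k:v for k,v in d.items() if k!="image"})
E
```

```text
pics
0.0 [ 0.25995144 -0.5952489   0.23041985] [-1.79907362e+02  5.20818224e-03  2.35935384e+01] [0.18239639 0.12585375 0.10207065] 0.998132168386924
scene {'fovy': 51.55913376538646, 'cx': 321.27910839527163, 'cy': 198.73859357830761, 'dist': array([-0.07901432,  0.        ,  0.        ,  0.        ,  0.        ]), 'rvec': array([ 1.63431758,  1.79296355, -0.83473661]), 'tvec': array([ 0.04992876, -0.28205898,  1.28546436])}
top {'fovy': 43.64507131037848, 'cx': 322.521477116065, 'cy': 192.79732950556348, 'dist': array([-0.0475136,  0.       ,  0.       ,  0.       ,  0.       ]), 'rvec': array([ 2.142067  , -2.12743412,  0.21542576]), 'tvec': array([-0.01484747,  0.57431664,  1.0308641 ])}
wrist {'fovy': 60.872191407415265, 'cx': 317.5470841728058, 'cy': 200.8216721700588, 'dist': array([-0.06291444,  0.        ,  0.        ,  0.        ,  0.        ]), 'mount': array([[ 8.73708860e-04, -9.48868145e-01, -3.15671474e-01,
         8.22344401e-02],
       [ 9.99999473e-01,  9.98999649e-04, -2.35087902e-04,
         3.43971368e-04],
       [ 5.38423113e-04, -3.15671102e-01,  9.48868518e-01,
        -1.43065602e-01],
       [ 0.00000000e+00,  0.00000000e+00,  0.00000000e+00,
         1.00000000e+00]])}
```

View pics/scene0.png

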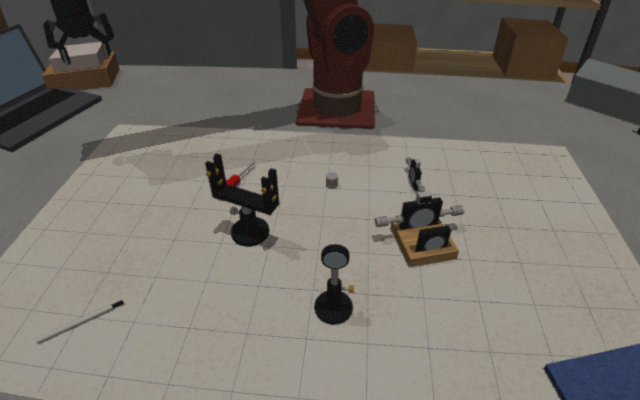

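View pics/top0.png

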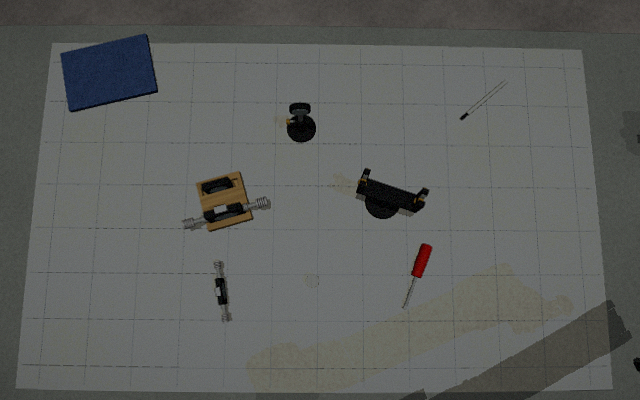

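View pics/wrist0.png

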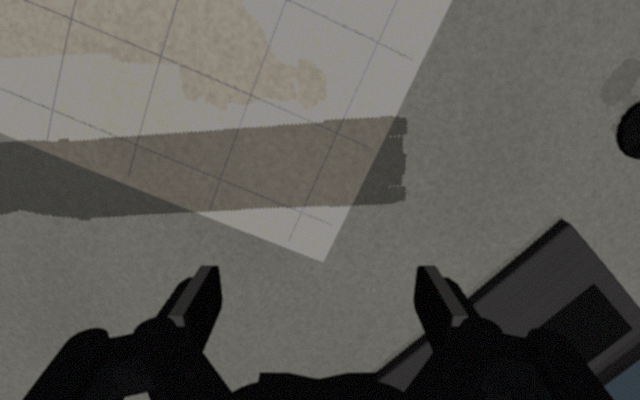

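The top view shows two axle mirrors. One is in the rack at top (228,212), and a smaller one stands on the bench at (221,290). The fork is at (392,195) and the spare is in the other groove at (222,184). I'll enlarge these and write the ray helpers.

```bash
cat > h.py <<'E'
import numpy as np, cv2
from station import bot, solver, imaging, sensors
from scipy.spatial.transform import Rotation as Rot
def cam(d,pose=None):
    f=200/np.tan(np.radians(d["fovy"]/2)); K=np.array([[f,0,d["cx"]],[0,f,d["cy"]],[0,0,1.]])
    if "rvec" in d:
        R=cv2.Rodrigues(d["rvec"])[0]; t=d["tvec"]
    else:
        p,o=pose; T=np.eye(4); T[:3,:3]=Rot.from_euler("xyz",o,degrees=True).as_matrix(); T[:3,3]=p
        M=np.linalg.inv(T@d["mount"]); R=M[:3,:3]; t=M[:3,3]
    return K,np.array(d["dist"]),R,np.array(t).ravel()
def ray(c,px):
    K,D,R,t=c; u=cv2.undistortPoints(np.array(px,float).reshape(-1,1,2),K,D).reshape(-1,2)
    v=np.c_[u,np.ones(len(u))]@R; return -R.T@t, v/np.linalg.norm(v,axis=1)[:,None]
def onz(c,px,z):
    o,v=ray(c,px); return o+v*((z-o[2])/v[:,2])[:,None]
def tri(cs,pxs):
    A=np.zeros((3,3));b=np.zeros(3)
    L=[]
    for c,p in zip(cs,pxs):
        o,v=ray(c,p);v=v[0];P=np.eye(3)-np.outer(v,v);A+=P;b+=P@o;L.append((o,P))
    X=np.linalg.solve(A,b); return X,[np.linalg.norm(P@(X-o)) for o,P in L]
def proj(c,X):
    K,D,R,t=c; return cv2.projectPoints(np.array(X,float).reshape(-1,1,3),cv2.Rodrigues(R)[0],t,K,D)[0].reshape(-1,2)
def shot(n,name=None):
    pose=(sensors.get_position(),sensors.get_orientation()); d=imaging.get_image(n)
    c=cam(d,pose if n=="wrist" else None)
    if name: cv2.imwrite(f"pics/{name}.png",d["image"][:,:,::-1])
    return d["image"],c
def crop(img,x0,y0,x1,y1,s,name):
    cv2.imwrite(f"pics/{name}.png",cv2.convertScaleAbs(cv2.resize(img[y0:y1,x0:x1,::-1],None,fx=s,fy=s,interpolation=cv2.INTER_CUBIC),alpha=1.5))
E
python3 - <<'E'
from h import *
im,c=shot("top"); crop(im,170,150,300,350,3,"c1"); crop(im,340,150,440,230,7,"c2")
im,s=shot("scene"); crop(im,360,140,480,270,4,"c3"); crop(im,195,140,295,250,5,"c4")
print("rack mirror ends", onz(c,[(188,223),(265,203)],.046))
print("bench mirror ends", onz(c,[(219,264),(227,319)],.04))
print("fork tips", onz(c,[(367,172),(425,192)],.172))
E
```

```text
rack mirror ends [[0.5069212  0.27851623 0.046     ]
 [0.55200315 0.11372905 0.046     ]]
bench mirror ends [[0.4201408  0.20924288 0.04      ]
 [0.30561997 0.18803158 0.04      ]]
fork tips [[ 0.59429583 -0.09497467  0.172     ]
 [ 0.55571082 -0.2073119   0.172     ]]
```

View pics/c1.png

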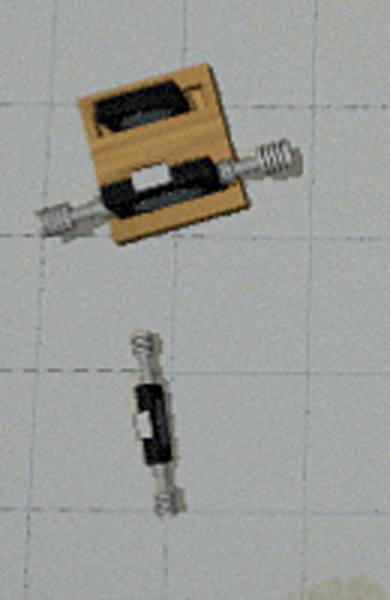

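View pics/c2.png

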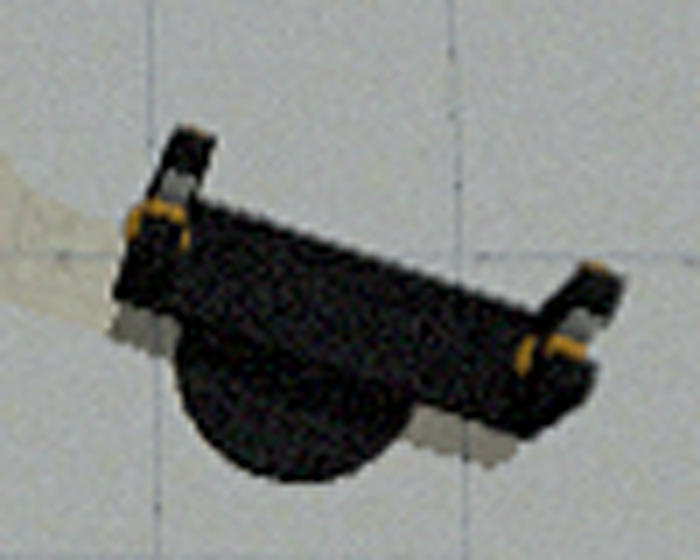

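View pics/c3.png

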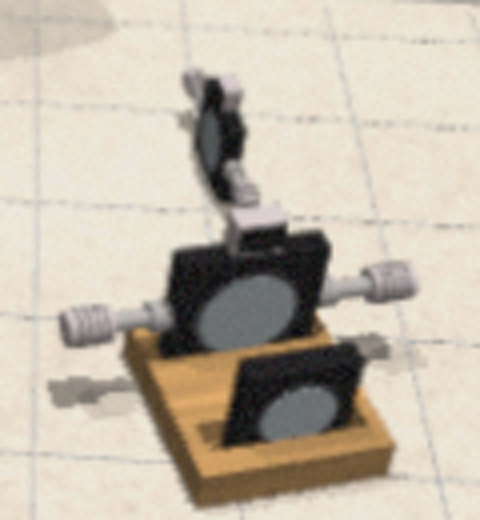

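View pics/c4.png

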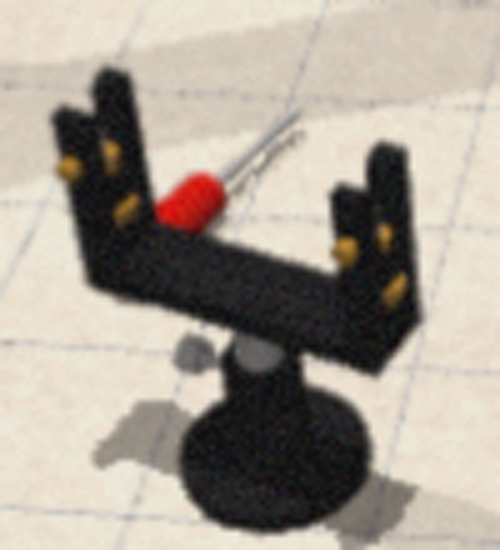

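The mirror in the rack has an axle of about 170–188 mm, which fits. The one standing free on the bench spans only about 118 mm, so it's the small look-alike, and c1/c3 confirm it. The grey shoes are on the slots' upper-image side, so fork +x points roughly along world +x, with yaw about -19°. Next I'll take close wrist views of the rack and fork.

Run:
```python
from h import *
im,c=shot("top")
print(onz(c,[(220.7,208.7)],.105))
for p,y in [((.525,.196,.24),105),((.525,.196,.24),-75),((.575,-.15,.3),71),((.575,-.15,.3),-109),((.575,-.15,.23),71)]:
    q=solver.ik(p,[180,0,y]); print(p,y,None if q is None else np.round(q,1))
```

```text
[[0.52985166 0.19827653 0.105     ]]
(0.525, 0.196, 0.24) 105 [ 24.   16.4 -58.1  93.7  14.2  77.8 -21.1]
(0.525, 0.196, 0.24) -75 None
(0.575, -0.15, 0.3) 71 [ 29.5  12.7 -23.   84.9   4.9  83.4 -12.5]
(0.575, -0.15, 0.3) -109 None
(0.575, -0.15, 0.23) 71 [ 29.9  14.3 -23.3  91.1   5.8  75.7 -13.2]
```

Run:
```python
from h import *
bot.movep([.575,-.15,.36],[180,0,71]); print(sensors.get_clock())
im,c=shot("wrist","wf1"); np.save("wf1.npy",np.array([np.r_[sensors.get_position(),sensors.get_orientation()]]))
bot.movep([.530,.197,.27],[180,0,105]); print(sensors.get_clock())
im,c=shot("wrist","wr1"); np.save("wr1.npy",np.array([np.r_[sensors.get_position(),sensors.get_orientation()]]))
```

```text
2.3167
3.725
```

View pics/wf1.png

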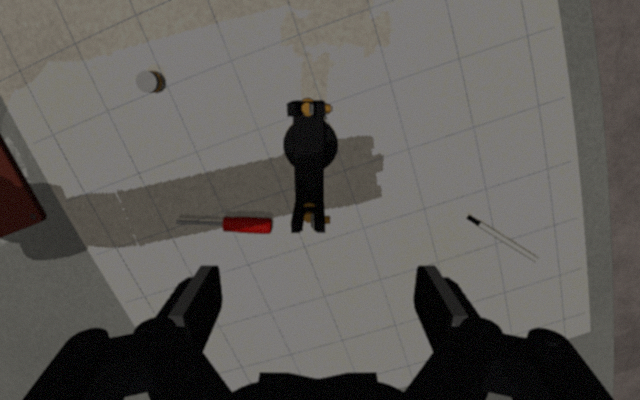

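View pics/wr1.png

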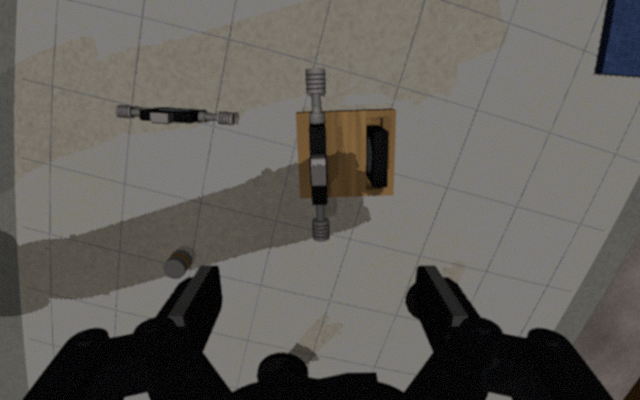

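The wrist views show the fork upright at columns 290–332 with arms at rows ~108 and ~218, and the mirror at column ~318 with knobs at (316,81) and (321,230). I'll enlarge for measuring.

Run:
```python
from h import *
im=cv2.imread("pics/wf1.png")[:,:,::-1]; crop(im,270,85,350,245,5,"wf1c")
im2=cv2.imread("pics/wr1.png")[:,:,::-1]; crop(im2,280,55,360,255,4,"wr1c")
```

```text
(no output)
```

View pics/wf1c.png

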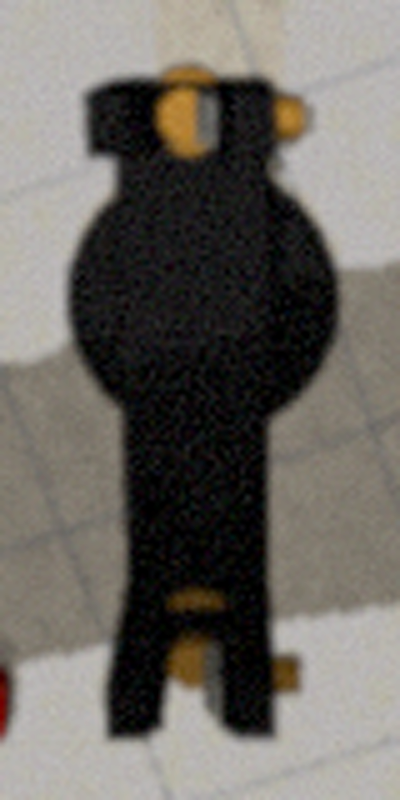

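View pics/wr1c.png

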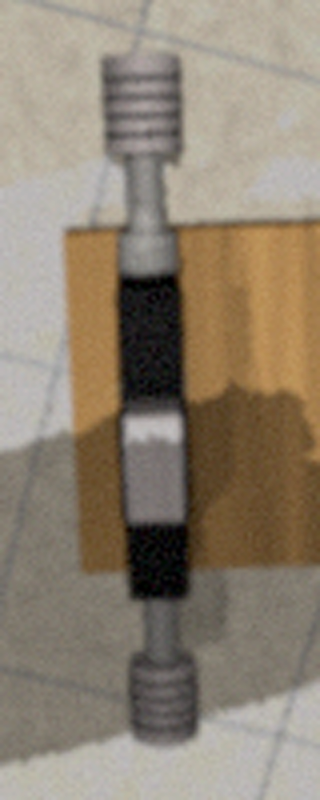

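Run:
```python
from h import *
dw=imaging.get_image("wrist"); dt=imaging.get_image("top"); ds=imaging.get_image("scene"); ct=cam(dt);cs=cam(ds)
pf=np.load("wf1.npy")[0]; pr=np.load("wr1.npy")[0]
cf=cam(dw,(pf[:3],pf[3:])); cr=cam(dw,(pr[:3],pr[3:]))
print(pf,pr)
k=onz(cr,[(315.5,81.2),(320.7,229.2)],.046); v=k[0]-k[1]
print("knobs",k,"mid",k.mean(0),"len",np.linalg.norm(v),"yaw",np.degrees(np.arctan2(v[1],v[0]))-90)
print("lug",onz(cr,[(318.5,171.5)],.105))
a=onz(cf,[(306,108.4),(308,232.6)],.172); v=a[0]-a[1]; u=v/np.linalg.norm(v)
print("arms",a,"len (126)",np.linalg.norm(v),"yaw",np.degrees(np.arctan2(v[1],v[0]))-90,"mid",(a[0]-u*.06),(a[1]+u*.066))
# prong corners
e=onz(cf,[(270+88/5,85+80/5),(270+272/5,85+80/5),(270+108/5,85+738/5),(270+272/5,85+738/5)],.172); print(e, np.linalg.norm(e[0]-e[1]),np.linalg.norm(e[2]-e[3]))
# knob triangulation top+wrist
print(tri([ct,cr],[(188.5,223),(315.5,81.2)]),tri([ct,cr],[(263,203),(320.7,229.2)]))
# black disc base centre from wrist (z~.01): crop circle
print("base", onz(cf,[(270+203/5,85+300/5)],.012))
```

```text
[ 5.74624809e-01 -1.51573392e-01  3.59520471e-01 -1.79961747e+02
  2.36356226e-02  7.08525654e+01] [5.31159379e-01 1.94993939e-01 2.70217702e-01 1.79975335e+02
 3.02791063e-02 1.04782796e+02]
knobs [[0.50788621 0.27992224 0.046     ]
 [0.55553764 0.12259683 0.046     ]] mid [0.53171193 0.20125954 0.046     ] len 0.1643835267451565 yaw 16.85074748560585
lug [[0.5314211  0.20245424 0.105     ]]
arms [[ 0.58594793 -0.08894882  0.172     ]
 [ 0.54506485 -0.20945532  0.172     ]] len (126) 0.1272526667864712 yaw -18.74003889502643 mid [ 0.56667144 -0.14576798  0.172     ] [ 0.56626899 -0.14695424  0.172     ]
[[ 0.57193001 -0.0768935   0.172     ]
 [ 0.60451613 -0.08822098  0.172     ]
 [ 0.52867042 -0.20379138  0.172     ]
 [ 0.5614471  -0.21512638  0.172     ]] 0.03449879575550382 0.03468130143011966
(array([0.50795593, 0.27999928, 0.03612034]), [np.float64(0.00018402311245389226), np.float64(0.00018402311245392232)]) (array([0.5550939 , 0.11892589, 0.03653581]), [np.float64(0.0015788106990104337), np.float64(0.001578810699010292)])
base [[ 0.56704205 -0.14618952  0.012     ]]
```

Measurements agree. The knob-centre spacing is 164 mm (should be 164), the arm span is 127 (should be 126), and two independent fork-centre estimates differ by about 1 mm. The mirror is at (.5315,.2020) with yaw 16.9, and the fork is at (.5667,-.1463) with yaw -18.9. Now the grasp.

Run:
```python
from h import *
bot.gripper_to(.5)
bot.movep([.5315,.2020,.15],[180,0,106.85])
bot.line_to([.5315,.2020,.078],feed=.08)
print(sensors.get_position(),sensors.get_orientation(),sensors.get_wrist_force(),sensors.get_clock())
shot("wrist","wg1")
bot.gripper_to(0,force=60)
print(sensors.get_opening(),sensors.get_opening()*85,sensors.get_wrist_force(),sensors.get_wrist_torque(),sensors.get_clock())
shot("wrist","wg2"); im,c=shot("scene"); crop(im,360,120,480,270,4,"sg2")
```

```text
[0.53183418 0.20224754 0.07851403] [ 1.79953176e+02 -2.69491989e-03  1.06858067e+02] [ 0.22457819  0.44246937 -0.70959111] 6.0167
0.1801401644294167 15.311913976500419 [-1.96278577  0.5216299   5.80384997] [-0.26636949  0.52836123 -0.00619581] 6.4167
```

View pics/wg2.png

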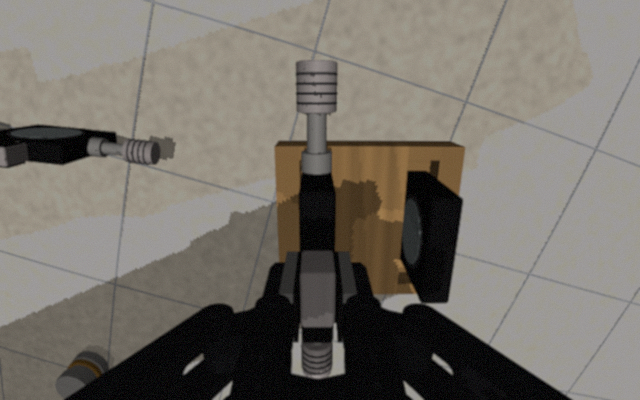

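View pics/sg2.png

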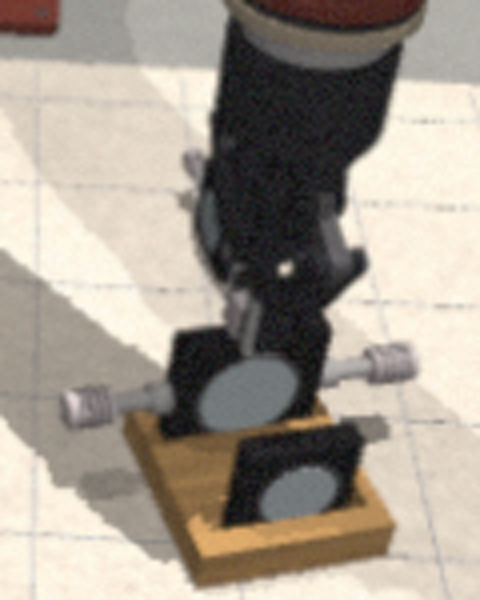

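Run:
```python
from h import *
def rd(t): print(t,np.round(sensors.get_position(),4),np.round(sensors.get_orientation(),2),"F",np.round(sensors.get_wrist_force(),2),"T",np.round(sensors.get_wrist_torque(),3),round(sensors.get_clock(),2))
p=sensors.get_position()
bot.line_to([.5315,.2020,.27],feed=.12); bot.sleep(.2); rd("lift")
bot.movep([.5667,-.1463,.27],[180,0,71.1]); bot.sleep(.3); rd("fork")
print(sensors.get_opening())
im,c=shot("wrist","wc1"); im,c=shot("scene"); crop(im,180,90,310,240,4,"sc1"); im,c=shot("top"); crop(im,330,140,450,240,5,"tc1")
```

```text
lift [0.5314 0.202  0.2696] [-179.97   -0.    106.85] F [ 0.3  -0.45 -3.63] T [-0.028 -0.021  0.006] 8.47
fork [ 0.5669 -0.1454  0.2701] [180.    -0.    71.19] F [-0.43  0.45 -3.19] T [-0.035  0.054 -0.001] 10.08
0.17399316427669628
```

View pics/wc1.png

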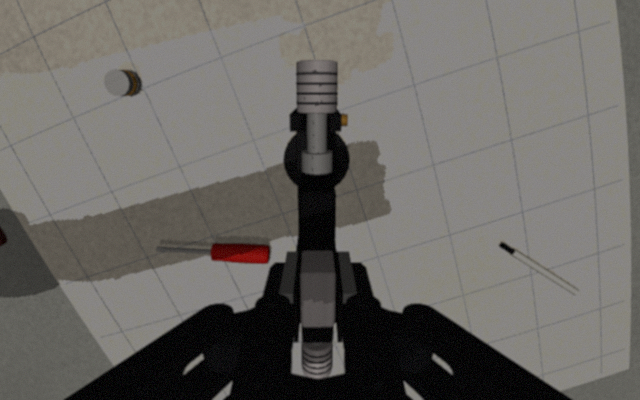

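View pics/sc1.png

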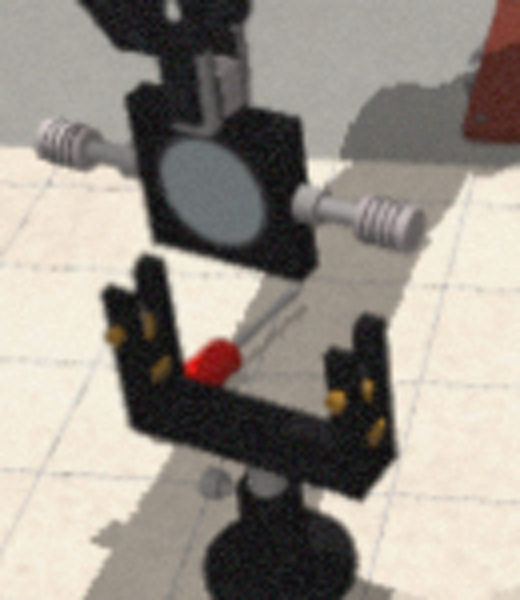

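Run:
```python
from h import *
im,c=shot("wrist"); crop(im,270,45,370,185,5,"wc1c"); crop(im,280,240,360,390,5,"wc1d")
p=sensors.get_position(); th=np.radians(71.19)
def loc(P): # tool-ish local: u along yaw (fork +y), w along fork +x
    d=P-p; return np.round(np.c_[d[:,0]*np.cos(th)+d[:,1]*np.sin(th), d[:,0]*np.sin(th)-d[:,1]*np.cos(th), d[:,2]]*1e3,1)
za=p[2]-.0325
print("far knob, near knob (u,w):",loc(onz(c,[(316.8,86.5),(317,359)],za)))
print("collar/knob edges", loc(onz(c,[(317,111),(317,151),(317,173)],za)))
print("lug top", loc(onz(c,[(303,300),(334,300),(317,252),(317,326)],p[2]+.0265)))
```

```text
far knob, near knob (u,w): [[ 82.7   0.6 -32.5]
 [-85.5   0.6 -32.5]]
collar/knob edges [[ 70.9   0.7 -32.5]
 [ 50.7   0.7 -32.5]
 [ 39.    0.7 -32.5]]
lug top [[  1.1  -4.9  26.5]
 [  1.    7.6  26.5]
 [ 22.6   0.8  26.5]
 [-11.7   0.7  26.5]]
```

View pics/wc1c.png

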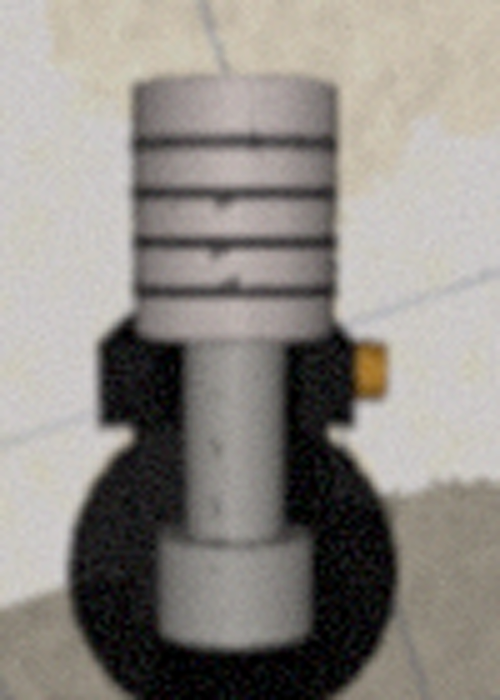

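View pics/wc1d.png

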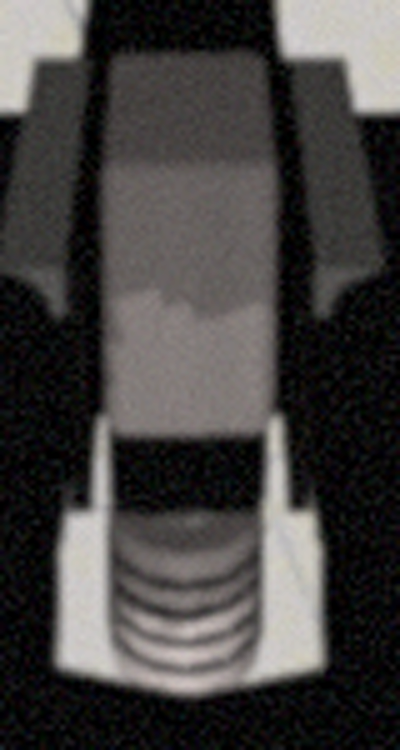

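View pics/tc1.png

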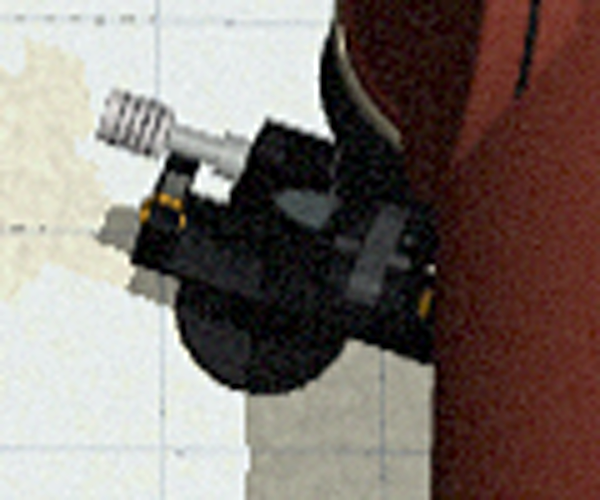

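```bash
cat >> h.py <<'E'
FY=np.radians(-18.9); FX=np.array([np.cos(FY),np.sin(FY),0]); FYV=np.array([-np.sin(FY),np.cos(FY),0])
FC=np.array([.5667,-.1463,0])
DZ=.0325
R0=Rot.from_euler("xyz",[180,0,71.1],degrees=True)
def pose(w,u,hL,hR):
    """w,u: TCP offset in fork x,y from FC (at zero tilt); hL,hR commanded axle heights at the two arms"""
    ph=np.arcsin((hL-hR)/.12); Rt=Rot.from_rotvec(FX*ph)
    m=FC+FX*w+FYV*u+np.array([0,0,(hL+hR)/2])
    return m+Rt.apply([0,0,DZ]), (Rt*R0).as_euler("xyz",degrees=True)
def go(w,u,hL,hR,feed):
    p,o=pose(w,u,hL,hR); bot.line_to(p,o,feed=feed)
def wr(n=5):
    F=[];T=[]
    for _ in range(n):
        F.append(sensors.get_wrist_force());T.append(sensors.get_wrist_torque()); bot.sleep(.01)
    F=np.mean(F,0);T=np.mean(T,0)
    return np.array([F@FX,F@FYV,F[2]]),np.array([T@FX,T@FYV,T[2]])
E
python3 - <<'E'
from h import *
go(-.0015,-.0007,.184,.184,.05); bot.sleep(.3); t=sensors.get_clock()
F,T=wr(10); print(F,T,t,sensors.get_clock(),sensors.get_position(),sensors.get_orientation()); np.save("base.npy",np.r_[F,T])
im,c=shot("wrist","wc2"); crop(im,270,45,370,185,5,"wc2c")
im,c=shot("scene"); crop(im,190,110,300,220,6,"sc2")
E
```

```text
[-0.30321442 -0.21387583 -3.32701692] [-0.00329451  0.0010012  -0.00698335] 11.8 11.8833 [ 0.56507099 -0.14649481  0.2165849 ] [ 1.79993846e+02 -4.80384605e-04  7.10967775e+01]
```

View pics/wc2c.png

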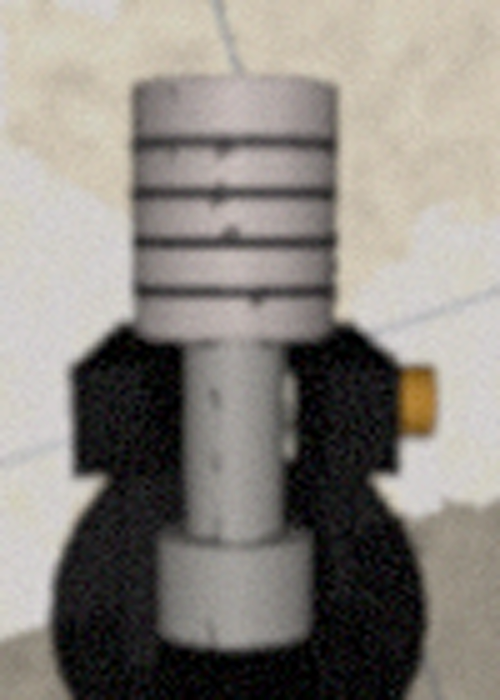

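View pics/sc2.png

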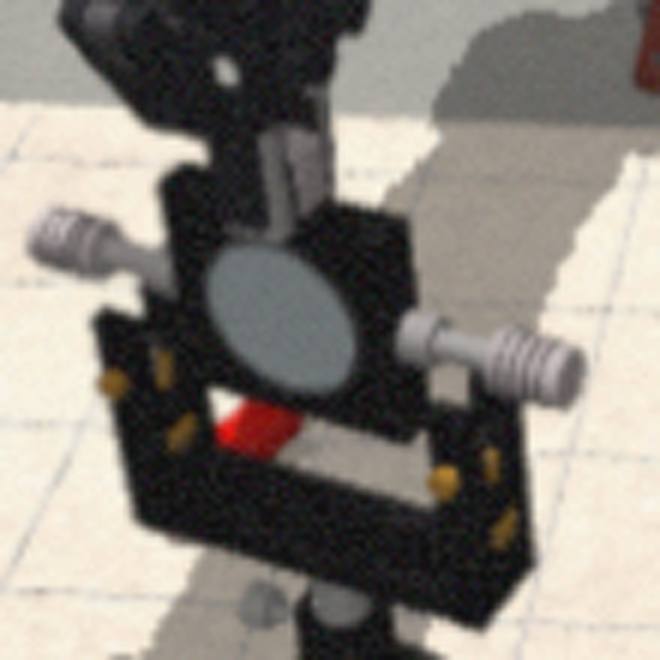

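Run:
```python
from h import *
im,c=shot("wrist")
q=onz(c,[(317,45*1+475/5)],.172); r=onz(c,[(317,45+533/5),(317,45+340/5)],.184)
f=lambda P:np.round(np.c_[(P-FC)@FX,(P-FC)@FYV]*1e3,1)
print("arm inner edge (54):",f(q),"collar face(50), knob inner(70):",f(r))
```

```text
arm inner edge (54): [[-0.8 53.8]] collar face(50), knob inner(70): [[-0.8 49.6]
 [-0.8 69.1]]
```

```bash
cat >> h.py <<'E'
BASE=np.load("base.npy")
def ends():
    F,T=wr(4); F=F-BASE[:3]; T=T-BASE[3:]
    return F,T,(F[2]/2+T[0]/.12),(F[2]/2-T[0]/.12)
def actual():
    o=Rot.from_euler("xyz",sensors.get_orientation(),degrees=True); p=sensors.get_position()
    Rt=o*R0.inv(); m=p-Rt.apply([0,0,DZ]); d=Rt.apply(FYV)*.06
    return (m-FC)@FX*1e3,(m-FC)@FYV*1e3,(m+d)[2]*1e3,(m-d)[2]*1e3
def show(tag):
    F,T,l,r=ends(); a=actual(); print(tag,"F",np.round(F,1),"T",np.round(T,2),"L/R %.1f %.1f"%(l,r),"act",np.round(a,2),"t%.2f"%sensors.get_clock()); return F,T,l,r,a
E
python3 - <<'E'
from h import *
W,U=-.0022,-.0003
for h,f in [(.184,.03),(.178,.03),(.173,.03),(.169,.02),(.167,.02),(.166,.02),(.165,.02),(.164,.02)]:
    go(W,U,h,h,f); F,T,l,r,a=show("%.4f"%h)
    if abs(F[2])>8 or np.hypot(F[0],F[1])>10: print("STOP"); break
E
```

```text
0.1840 F [ 0.6 -0.2  0. ] T [0.02 0.01 0.  ] L/R 0.2 -0.2 act [ -2.21  -0.26 184.03 184.03] t12.32
0.1780 F [-0.1  0.1 -0.4] T [-0.  0. -0.] L/R -0.2 -0.2 act [ -2.33  -0.33 177.76 177.76] t12.70
0.1730 F [0.2 0.2 0.1] T [ 0.   -0.01  0.03] L/R 0.1 0.0 act [ -2.31  -0.3  172.85 172.84] t13.05
0.1690 F [ 0.2 -0.1 -0.1] T [0.01 0.01 0.02] L/R -0.0 -0.1 act [ -2.25  -0.33 168.91 168.91] t13.43
0.1670 F [0.8 0.1 0.3] T [ 0.01 -0.03  0.01] L/R 0.3 0.1 act [ -2.2   -0.31 166.99 166.99] t13.72
0.1660 F [0.7 0.4 0.1] T [ 0.03 -0.12  0.04] L/R 0.3 -0.2 act [ -2.16  -0.31 165.99 165.98] t14.00
0.1650 F [ 1.1  0.4 -0. ] T [-0.   -0.19  0.05] L/R -0.0 -0.0 act [ -2.16  -0.27 164.97 164.97] t14.28
0.1640 F [ 1.3  0.4 -0.3] T [ 0.01 -0.19  0.06] L/R -0.1 -0.3 act [ -2.18  -0.29 163.97 163.97] t14.57
```

```bash
sed -i 's|return F,T,(F\[2\]/2+T\[0\]/.12),(F\[2\]/2-T\[0\]/.12)|M=T[0]-.165*F[1]; return F,T,(F[2]/2+M/.12),(F[2]/2-M/.12)|' h.py
python3 - <<'E'
from h import *
W,U=-.0018,-.0003
h=.164
while h>.1562:
    h-=.001
    go(W,U,h,h,.01); F,T,l,r,a=show("%.4f"%h)
    if max(l,r)>14 or np.hypot(F[0],F[1])>12: print("STOP"); break
E
```

```text
0.1630 F [-0.9  0.6  0.4] T [0.04 0.32 0.08] L/R -0.2 0.7 act [ -2.15  -0.24 162.79 162.79] t14.86
0.1620 F [-3.5  0.1  3.7] T [-0.01  1.1   0.14] L/R 1.7 2.0 act [ -2.2   -0.19 162.03 162.04] t15.14
0.1610 F [-5.9  0.1  7.5] T [-0.05  1.58  0.13] L/R 3.1 4.4 act [-2.1400e+00 -1.5000e-01  1.6144e+02  1.6146e+02] t15.43
0.1600 F [-6.7 -0.   8.2] T [-0.02  1.77  0.11] L/R 4.0 4.3 act [ -2.15  -0.18 160.66 160.69] t15.71
0.1590 F [-5.8  0.9  7.8] T [-0.02  1.64  0.12] L/R 2.5 5.3 act [-2.1500e+00 -7.0000e-02  1.5953e+02  1.5954e+02] t15.99
0.1580 F [-5.8  0.1  6.8] T [0.08 1.56 0.11] L/R 4.0 2.8 act [-2.1800e+00 -9.0000e-02  1.5836e+02  1.5837e+02] t16.27
0.1570 F [-4.8  0.7  5.6] T [0.03 1.43 0.11] L/R 2.1 3.5 act [-2.2000e+00 -1.0000e-02  1.5721e+02  1.5721e+02] t16.56
0.1560 F [-5.3  0.5  5.3] T [0.07 1.4  0.13] L/R 2.5 2.8 act [-2.220e+00 -7.000e-02  1.562e+02  1.562e+02] t16.84
```

Run:
```python
from h import *
W,U=-.0023,-.0003
h=.156
while h>.1441:
    h-=.0005
    go(W,U,h,h,.008); F,T,l,r,a=show("%.4f"%h)
    if max(l,r)>8.5 or F[2]>15 or np.hypot(F[0],F[1])>12: print("STOP"); break
```

```text
0.1555 F [-5.4  0.6  8.5] T [0.07 1.34 0.12] L/R 3.9 4.6 act [-2.2700e+00 -8.0000e-02  1.5598e+02  1.5597e+02] t17.12
0.1550 F [-4.9  1.   8.1] T [0.1  1.28 0.11] L/R 3.4 4.7 act [-2.2400e+00 -1.2000e-01  1.5529e+02  1.5527e+02] t17.41
0.1545 F [-4.2  1.1  7.6] T [0.16 1.26 0.11] L/R 3.6 4.0 act [-2.2500e+00 -1.4000e-01  1.5465e+02  1.5464e+02] t17.69
0.1540 F [-4.5  1.2  7.1] T [0.17 1.15 0.14] L/R 3.3 3.8 act [ -2.27  -0.23 154.   153.99] t17.98
0.1535 F [-4.2  1.   7. ] T [0.18 1.09 0.11] L/R 3.6 3.3 act [ -2.27  -0.29 153.46 153.46] t18.26
0.1530 F [-3.8  0.8  7. ] T [0.14 1.07 0.13] L/R 3.6 3.4 act [ -2.27  -0.27 152.98 152.98] t18.54
0.1525 F [-3.9  0.8  6.9] T [0.11 1.03 0.13] L/R 3.3 3.7 act [ -2.25  -0.36 152.45 152.46] t18.82
0.1520 F [-3.5  0.7  6.9] T [0.08 1.   0.14] L/R 3.1 3.7 act [ -2.26  -0.35 151.97 151.98] t19.11
0.1515 F [-3.1  0.4  7.1] T [0.04 0.98 0.14] L/R 3.4 3.8 act [ -2.27  -0.36 151.45 151.46] t19.39
0.1510 F [-3.2  0.7  7. ] T [0.04 0.96 0.15] L/R 2.8 4.2 act [ -2.28  -0.36 150.95 150.95] t19.68
0.1505 F [-3.5  0.2  7.2] T [-0.02  0.98  0.16] L/R 3.2 4.0 act [ -2.3   -0.34 150.46 150.46] t19.96
0.1500 F [-3.9  0.9  7.7] T [-0.06  1.01  0.14] L/R 2.2 5.6 act [ -2.27  -0.25 150.07 150.08] t20.24
0.1495 F [-4.4  1.3  9.7] T [-0.16  1.25  0.14] L/R 1.7 8.0 act [-2.2500e+00 -8.0000e-02  1.4981e+02  1.4981e+02] t20.52
0.1490 F [-5.4  1.2 12. ] T [-0.24  1.45  0.15] L/R 2.4 9.7 act [-2.2200e+00  2.0000e-02  1.4962e+02  1.4962e+02] t20.81
STOP
```

The right end has met its seat at about 150.0 mm: R rose from 3.8 to 9.7 N while L fell. I'll hold the right end there and lower only the left.

Run:
```python
from h import *
W,U=-.0023,-.0003
hR=.1495; hL=.1490
go(W,U,hL,hR,.008); show("start")
while hL>.1436:
    hL-=.0005
    go(W,U,hL,hR,.008); F,T,l,r,a=show("%.4f"%hL)
    if max(l,r)>12 or F[2]>18 or np.hypot(F[0],F[1])>12: print("STOP"); break
```

```text
start F [-5.   0.7 10.6] T [-0.17  1.28  0.14] L/R 3.0 7.6 act [ -2.22  -0.16 149.4  149.92] t21.09
0.1485 F [-4.9  1.1 10. ] T [-0.14  1.28  0.14] L/R 2.4 7.6 act [ -2.22  -0.16 148.87 149.88] t21.38
0.1480 F [-4.5  1.  10.8] T [-0.14  1.29  0.11] L/R 2.8 8.0 act [ -2.25  -0.15 148.36 149.87] t21.66
0.1475 F [-5.4  0.1 12. ] T [-0.12  1.48  0.12] L/R 4.9 7.1 act [ -2.21  -0.31 148.08 150.1 ] t21.94
0.1470 F [-6.2 -1.  14.4] T [-0.07  1.72  0.07] L/R 8.0 6.3 act [ -2.18  -0.45 147.79 150.33] t22.23
0.1465 F [-6.9 -1.8 16.2] T [-0.02  1.9   0.09] L/R 10.4 5.8 act [ -2.19  -0.65 147.48 150.53] t22.51
0.1460 F [-7.5 -2.1 17.9] T [-0.1   2.12  0.09] L/R 11.1 6.8 act [ -2.14  -0.81 147.2  150.78] t22.79
0.1455 F [-8.4 -3.5 19.7] T [-0.07  2.32  0.07] L/R 14.1 5.6 act [ -2.11  -1.01 146.93 151.02] t23.07
STOP
```

Run:
```python
from h import *
W,U=-.0023,-.0003
for hL,hR in [(.1480,.1500),(.1478,.1496),(.1476,.1492),(.1474,.1488),(.1472,.1484),(.1470,.1480)]:
    go(W,U,hL,hR,.008); F,T,l,r,a=show("%.4f %.4f"%(hL,hR))
    if max(l,r)>12.5 or F[2]>21: print("STOP"); break
im,c=shot("scene"); crop(im,190,110,300,220,6,"sc3"); im,c=shot("wrist"); crop(im,270,45,370,185,5,"wc3")
```

```text
0.1480 0.1500 F [-4.2  1.1  8.8] T [-0.06  1.16  0.08] L/R 2.3 6.4 act [ -2.28  -0.3  148.09 150.12] t23.46
0.1478 0.1496 F [-4.7  0.7 11.5] T [-0.14  1.42  0.14] L/R 3.6 7.9 act [ -2.22  -0.2  148.19 150.05] t23.74
0.1476 0.1492 F [-5.5  0.5 13.6] T [-0.19  1.62  0.11] L/R 4.4 9.2 act [ -2.21  -0.15 148.22 149.88] t24.02
0.1474 0.1488 F [-6.4  0.8 15.4] T [-0.17  1.84  0.12] L/R 5.1 10.2 act [-2.1600e+00 -4.0000e-02  1.4833e+02  1.4978e+02] t24.31
0.1472 0.1484 F [-7.5  0.9 17.7] T [-0.26  2.05  0.13] L/R 5.5 12.1 act [-2.1600e+00 -2.0000e-02  1.4839e+02  1.4966e+02] t24.59
0.1470 0.1480 F [-8.5  0.9 19.8] T [-0.27  2.26  0.12] L/R 6.4 13.3 act [-2.1000e+00  7.0000e-02  1.4847e+02  1.4953e+02] t24.88
STOP
```

View pics/sc3.png

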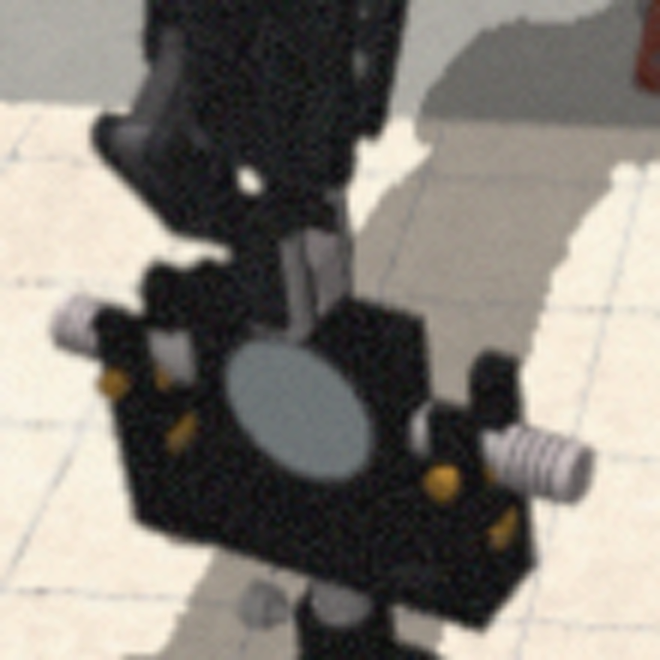

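View pics/wc3.png

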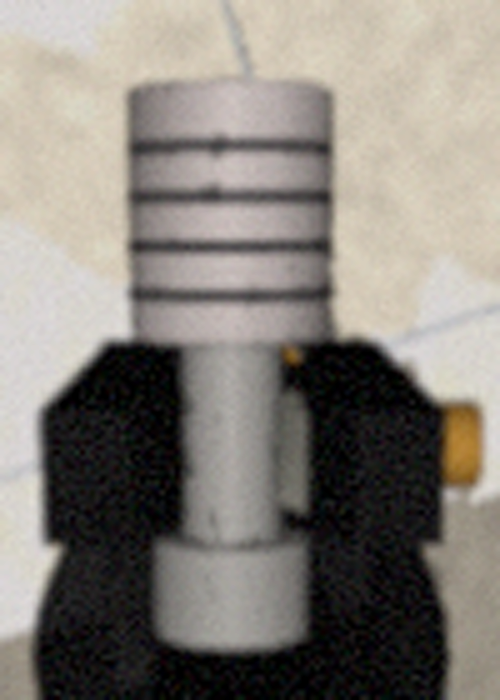

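Run:
```python
from h import *
U=-.0003
for W,hL,hR in [(-.0023,.1477,.1495),(-.0026,.1477,.1495),(-.0029,.1477,.1495),(-.0032,.1477,.1495)]:
    go(W,U,hL,hR,.008); F,T,l,r,a=show("%.4f"%W)
    if F[0]>-.7: break
```

```text
-0.0023 F [-5.8  0.4 12.3] T [-0.02  1.53  0.11] L/R 5.4 6.8 act [ -2.21  -0.2  148.12 149.96] t25.30
-0.0026 F [-4.4  0.4 11.5] T [-0.01  1.21  0.08] L/R 5.1 6.4 act [ -2.26  -0.22 148.14 149.97] t25.58
-0.0029 F [-3.3  1.  10.9] T [0.01 0.91 0.12] L/R 4.2 6.7 act [ -2.33  -0.22 148.12 149.94] t25.87
-0.0032 F [-1.9  0.1  9.9] T [0.   0.59 0.11] L/R 4.9 5.0 act [ -2.35  -0.22 148.18 149.99] t26.15
```

Run:
```python
from h import *
U=-.0003
for W,hL,hR in [(-.0035,.1477,.1495),(-.0036,.1473,.1491),(-.0037,.1470,.1488)]:
    go(W,U,hL,hR,.008); bot.sleep(.15); show("%.4f"%W)
for o in (.2,.23,.27,.35,.5):
    bot.gripper_to(o); show("open %.2f"%sensors.get_opening())
im,c=shot("scene"); crop(im,190,110,300,220,6,"sc4"); im,c=shot("wrist"); crop(im,270,45,370,185,5,"wc4"); cv2.imwrite("pics/wc4f.png",im[:,:,::-1])
```

```text
-0.0035 F [-0.5  0.6  8.9] T [0.01 0.27 0.12] L/R 3.7 5.3 act [ -2.36  -0.22 148.18 149.97] t26.58
-0.0036 F [-1.3  0.8 11.1] T [-0.02  0.5   0.14] L/R 4.3 6.9 act [ -2.36  -0.21 148.16 149.96] t27.02
-0.0037 F [-1.9  0.3 13. ] T [-0.07  0.65  0.11] L/R 5.6 7.4 act [ -2.34  -0.19 148.15 149.95] t27.45
open 0.20 F [ 0.6 -0.1  3.5] T [ 0.01 -0.11  0.02] L/R 1.9 1.6 act [ -3.34  -0.51 146.66 148.46] t27.70
open 0.23 F [ 0.3 -0.   3.4] T [ 0.04 -0.   -0.  ] L/R 2.1 1.3 act [ -3.77  -0.37 146.76 148.56] t27.95
open 0.27 F [ 0.4 -0.1  3.1] T [ 0.03 -0.02  0.03] L/R 1.9 1.2 act [ -3.73  -0.3  146.97 148.77] t28.20
open 0.35 F [ 0.7 -0.   3.4] T [-0.01  0.03  0.01] L/R 1.6 1.8 act [ -3.71  -0.31 147.   148.8 ] t28.48
open 0.50 F [ 0.2 -0.2  3.3] T [-0.    0.02  0.03] L/R 1.9 1.5 act [ -3.71  -0.31 146.99 148.79] t28.79
```

View pics/sc4.png

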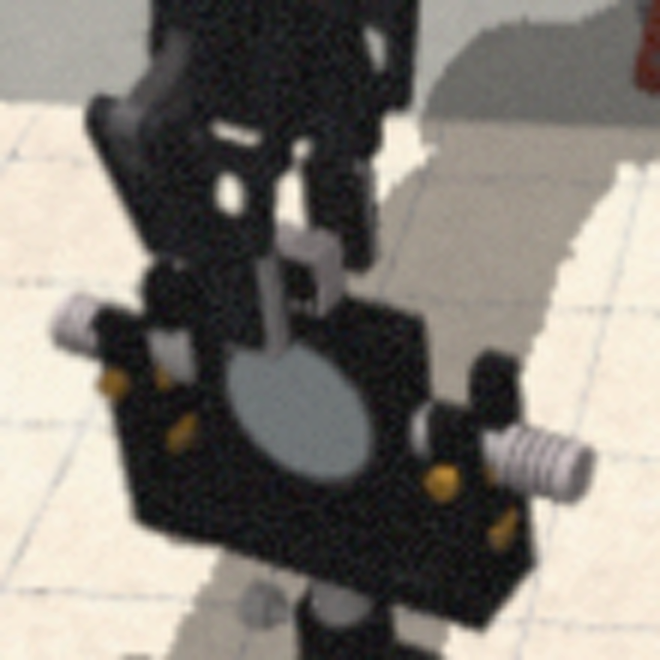

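View pics/wc4f.png

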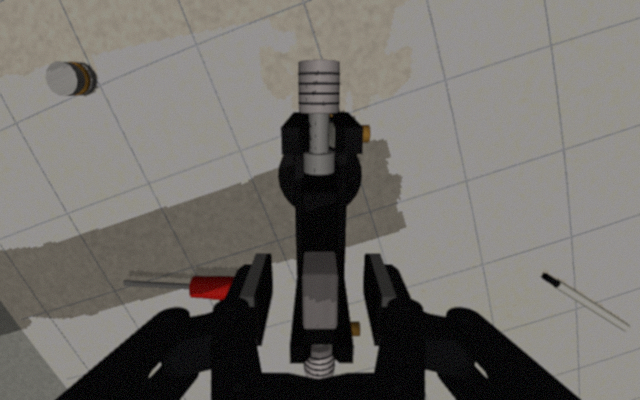

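Run:
```python
from h import *
p=sensors.get_position(); bot.line_to(p+[0,0,.13],feed=.1)
bot.movep([.5667,-.1463,.37],[180,0,71.1]); bot.sleep(.3)
im,c=shot("wrist","wd1"); np.save("wd1.npy",np.r_[sensors.get_position(),sensors.get_orientation()]); crop(im,260,70,370,270,4,"wd1c")
bot.movep([.45,.05,.30],[180,0,71.1]); bot.sleep(.2); print(sensors.get_clock())
im,c=shot("scene"); crop(im,190,120,300,220,7,"sd1"); im,c=shot("top"); crop(im,340,150,450,230,7,"td1"); cv2.imwrite("pics/td1f.png",im[:,:,::-1])
```

```text
32.1917
```

View pics/wd1c.png

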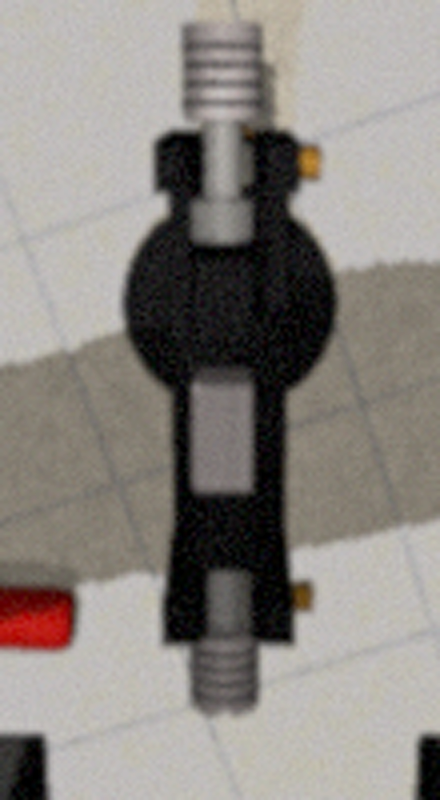

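View pics/sd1.png

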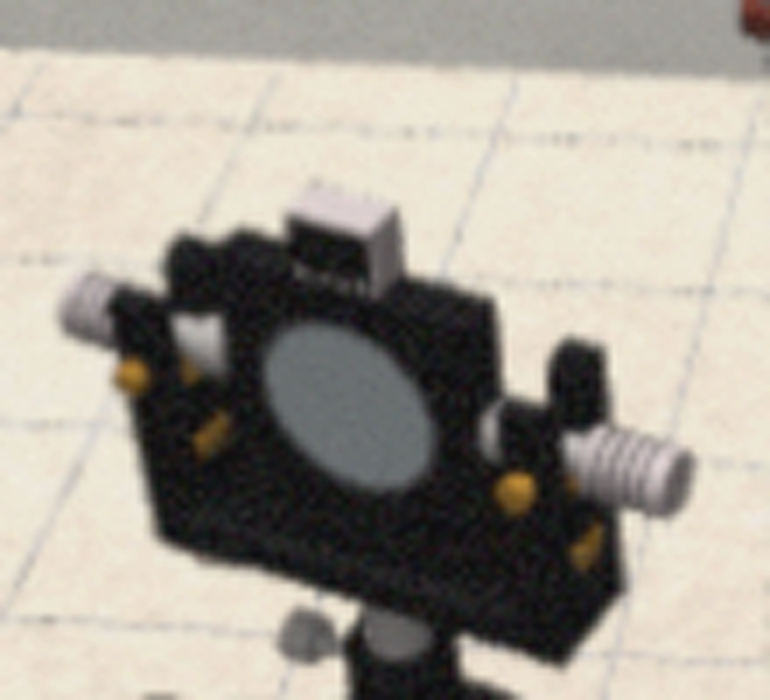

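View pics/td1.png

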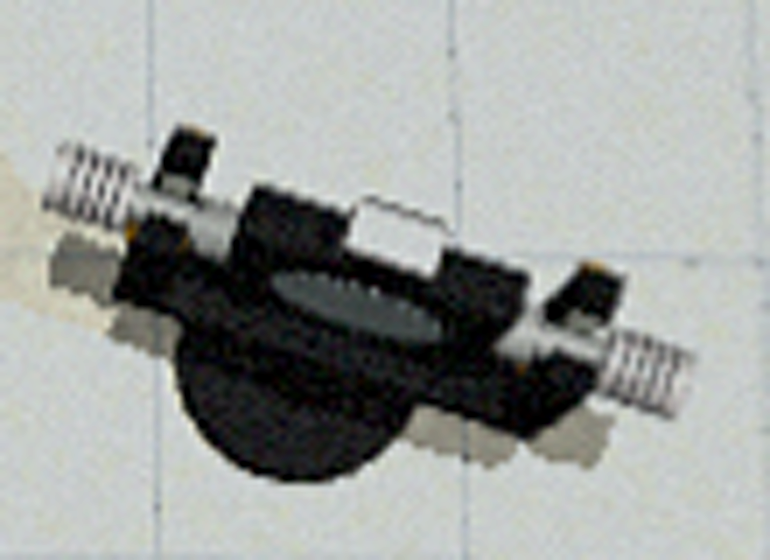

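The cameras show both pins in their slots and the mirror upright. I'll check seating separately by touching each knob gently from above with the shut fingertips, stopping at about 5 N, and triangulate the lug to check it's upright.

Run:
```python
from h import *
# vision checks (no motion)
dw=imaging.get_image("wrist"); pd=np.load("wd1.npy"); cw=cam(dw,(pd[:3],pd[3:])); ct=cam(imaging.get_image("top")); cs=cam(imaging.get_image("scene"))
f=lambda X:np.round(np.r_[(X-FC)@FX,(X-FC)@FYV,X[2]]*1e3,1)
for n,a in [("L",[(315.75,88),(353.1,176.4),(280.7,187.1)]),("R",[(316,238.8),(432.6,203.3),(202.6,163.9)])]:
    X,r=tri([cw,ct,cs],a); print(n,f(X),np.round(np.array(r)*1e3,1))
print("lug top", f(onz(cw,[(315.5,178.7)],.2081)[0]),"axle pts",f(onz(cw,[(315.75,88)],.148)[0]),f(onz(cw,[(316,238.8)],.15)[0]))
# probe
bot.gripper_to(0)
F0=None
for s,n in [(1,"L"),(-1,"R")]:
    P=FC+FX*(-.0023)+FYV*(s*.084)
    bot.movep(P+[0,0,.24],[180,0,71.1]); bot.line_to(P+[0,0,.175],feed=.08); bot.line_to(P+[0,0,.164],feed=.03)
    b=np.mean([sensors.get_wrist_force() for _ in range(3)],0); z=.164
    while z>.1525:
        z-=.0005; bot.line_to(P+[0,0,z],feed=.01); F=np.mean([sensors.get_wrist_force() for _ in range(3)],0)-b
        if F[2]>1: print(n,"cmd %.4f act %.4f"%(z,sensors.get_position()[2]),np.round(F,1))
        if F[2]>5: break
    bot.line_to(P+[0,0,.24],feed=.15); print(sensors.get_clock())
    if sensors.get_clock()>58: break
```

```text
L [ -2.   81.2 148.7] [1.  1.2 0.4]
R [ -1.1 -86.4 151.5] [1.4 1.4 2.7]
lug top [ -1.3   2.  208.1] axle pts [ -1.4  82.  148. ] [ -1.2 -85.5 150. ]
L cmd 0.1630 act 0.1630 [-0.8 -0.5  1.1]
L cmd 0.1585 act 0.1584 [-1.2  0.3  1.2]
L cmd 0.1575 act 0.1578 [-1.4  0.4  4.1]
L cmd 0.1570 act 0.1576 [-2.6  0.1  7.4]
39.4
R cmd 0.1605 act 0.1608 [-0.7  0.1  2.6]
R cmd 0.1600 act 0.1606 [-2.1  0.7  5.6]
44.2667
```

Run:
```python
from h import *
bot.movep([.45,.05,.33],[180,0,71.1]); bot.sleep(.3)
im,c=shot("scene","fin"); crop(im,190,120,300,220,7,"fins"); im,c=shot("top","fint"); print(sensors.get_clock(), sensors.get_wrist_force())
```

```text
45.825 [-0.46737464  0.69427109  0.77089327]
```

View pics/fin.png

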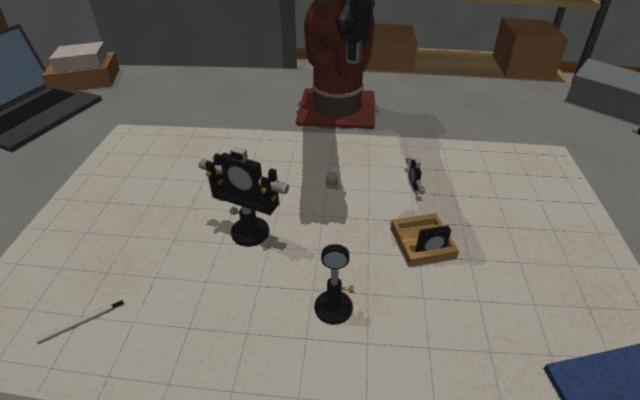

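View pics/fins.png

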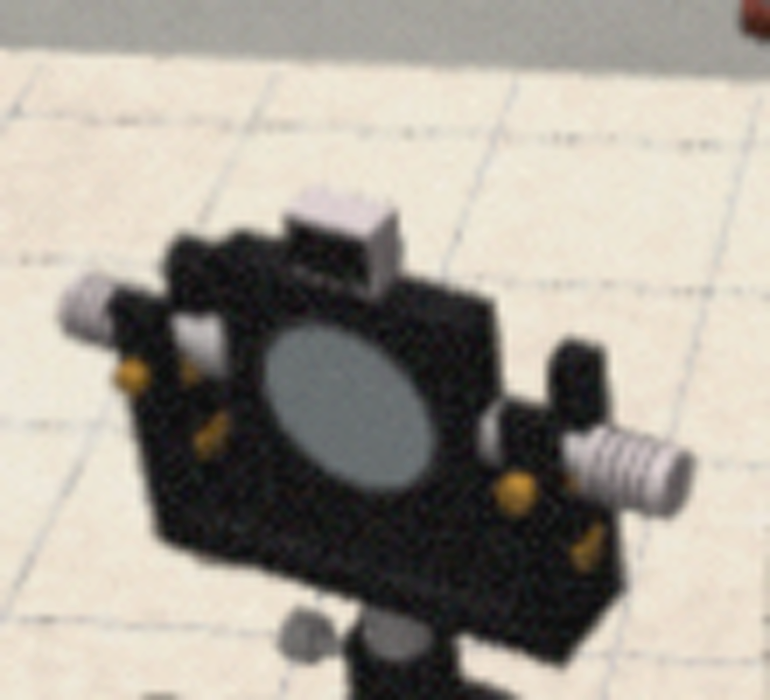

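The lug's top corner moved about 7 crop pixels (1 image pixel) between the two views, so the probing may have turned the mirror slightly about its axle. I'll repeat the earlier wrist view to measure it.

Run:
```python
from h import *
bot.gripper_to(.5)
bot.movep([.5667,-.1463,.34],[180,0,71.1]); bot.sleep(.3)
im,c=shot("wrist","we1"); crop(im,260,60,370,270,4,"we1c")
hsv=cv2.cvtColor(np.ascontiguousarray(im),cv2.COLOR_RGB2HSV); g=cv2.GaussianBlur(cv2.cvtColor(np.ascontiguousarray(im),cv2.COLOR_RGB2GRAY),(3,3),0)
for nm in ("wd1","we1"):
    g=cv2.GaussianBlur(cv2.imread(f"pics/{nm}.png",0),(3,3),0)
    if nm=="wd1": pd=np.load("wd1.npy"); cc=cam(imaging.get_image("wrist"),(pd[:3],pd[3:]))
    else: cc=c
    m=(g>50).astype(np.uint8); n,l,st,ce=cv2.connectedComponentsWithStats(m)
    for i in range(1,n):
        if 60<st[i,4]<5000 and 300<ce[i,0]<332: 
            X=onz(cc,[ce[i]],.2081)[0]; print(nm,st[i],ce[i],np.round([(X-FC)@FX*1e3,(X-FC)@FYV*1e3],2))
print(sensors.get_clock())
```

```text
wd1 [308 165  15  28 410] [314.95609756 178.63170732] [-1.84  2.02]
we1 [308 174  16  30 473] [315.45454545 188.46934461] [-1.07  1.82]
we1 [312 224   8  16 107] [315.34579439 231.30841121] [ -1.16 -37.42]
47.6167
```

View pics/we1c.png

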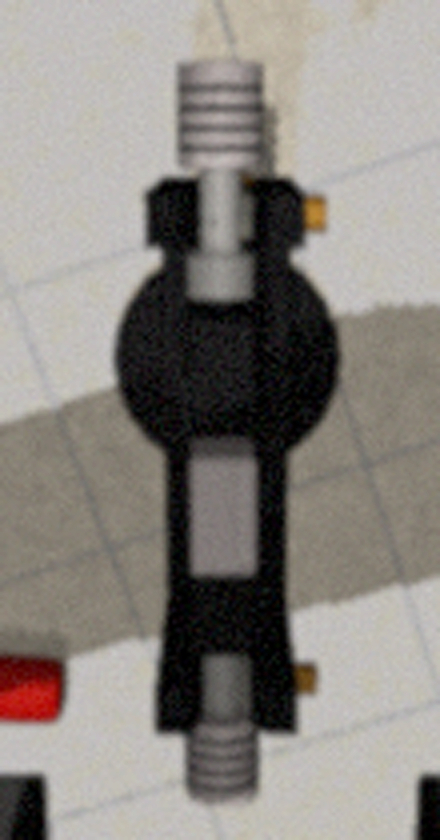

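The lug centre moved less than 0.8 mm, under 1° of turn, and still lines up with the axle. The mirror is upright and the arm is clear, so I'm handing in.

```bash
python3 -c "
from station import bot,sensors
bot.close_job(); print(sensors.get_clock())"
```

```text
the job is handed in; nothing more can be done
the job is handed in; nothing more can be done
```

I took the full-size mirror from the rack, not the smaller look-alike on the bench, and lowered its axle into the fork. I pressed it past both shoes until each end bore on its own seat, then let go and handed in at about 48 s.

**Seating:** by feel, the right (-y) end seated at an axle height of about 150.0 mm and the left (+y) end at about 148.2 mm. My per-end force estimates stayed at or below about 14 N each, including shoe drag, under the 20 N limit.

After release I touched each knob from above with 5.6–7.4 N. Both were stiff, with tops at 160.6 mm (right) and 157.7 mm (left). That matches the slope between the two felt seats to within about 0.2 mm.

**Upright:** the last wrist view has the lug in line with the axle. The touch check may have turned the mirror slightly, by less than 1°.

**Where checks disagreed:**
- The camera put the axle ends at 148.7 and 151.5 mm, about 0.5–1.5 mm above the felt heights and within its accuracy.
- Two camera estimates of the fork's position differed by about 1 mm sideways. I settled this by feel against the slot wall.

The other things on the bench look unmoved in the last scene picture.

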